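# Move the battery pack from its charger to the tracing light box

## Task

Press the charger's release button so that the battery pack springs free, draw the pack out of the charger's rail, and slide it into the empty rail of the tracing light box until its catch clicks and holds it. Be gentle: do not ram or force the pack in either rail, leave the pack latched and let go of it, and leave the ink bottle, ink dish and paperweight where they are.

Things in the scene. Friction and masses are not known exactly. Their poses are not given: they have to be found in the camera images.
- pack: Black battery block 72 (x) x 46 (y) x 56 mm (z), 0.18-0.27 kg, starts latched in the charger. Origin: centre of its underside; x is the way in, in both rails. Hold it by its flat sides (46 mm apart, y), which span 14 to 56 mm up. Below is a T foot: neck 26 mm wide 6-14 mm up, flange 72 x 46 mm 0-6 mm up, with a pocket under it for the catch.
- pack_front (a point): Bottom centre of the pack's front face (x = 36 mm, z = 0 in its frame), the end that goes in first. The pack latches only this way round. Axes as the pack's.
- charger: Fixed grey charger with a T-slot rail. x = the way in; origin at table height under the latched pack's centre (pack then at 0, 0, 8 mm). Floor 8 mm high; lips over the flange at x = -28 to 46 mm, their tops 20.5 mm high, 61 mm over both. Once freed, an ejector spring shoots the pack 20 to 35 mm out, to x = -20 to -35; it then slides to -x and can be lifted off beyond x = -70.
- charger_mouth (a point): Charger rail's open end, centre, floor height (x = -58, z = 8 mm in the charger's frame). Axes as the charger's. Past it a porch goes on 24 mm.
- charger_button (a point): Top centre of the charger's release button, a black ribbed pad 24 (x) x 32 mm (y), 40 mm above the table, 68 mm past the charger's origin; the latched pack's front is 32 mm before it. Press straight down: 2.8 N at first, 5.2 N at the bottom of its 7 mm travel; frees the pack 5 mm down and springs back up. Axes as the charger's.
- charger_catch (a joint): How far the charger's button is pressed, m: 0 up, 0.007 fully down; the pack is freed at about 0.005.
- lightbox: Fixed tracing light box: lit panel 200 x 220 x 20 mm at x = 95 to 295 mm, with an empty rail just like the charger's at its near edge. Origin at table height under the rail's seat; x = the way in. Its stop, with catch and ejector, is set differently each time and not measured: the pack latches at an x from -10 to +10 mm (z 8 mm); a hard stop comes 2.5 mm after.
- lightbox_mouth (a point): Light box rail's open end, centre, floor height (x = -58, z = 8 mm in its frame). Axes as the light box's. The floor goes on 24 mm outside as an open porch: a pack set on it with its front near here (origin near x = -86) can be slid in. Mouth flared from 60 mm wide here to 49 mm at x = -36; lips start at x = -28 mm, 1.5 mm above the flange.
- lightbox_catch (a joint): How far the light box's catch is pushed down, m: 0 up (at rest, or latched), about 0.005 while the pack rides over it. Sliding in takes under 4 N at first, then rises against ejector and catch ramp to 6-12 N until it snaps up behind the pack's foot; 15-20 N always latches it. Over 45 N between pack and rail does damage.
- lightbox_ejector (a joint): How far the light box's spring ejector is pushed in, m: 0 with no pack, about 0.012 with the pack latched (it presses the pack back against the catch), about 0.0145 at the hard stop. Spring 3 N at first, 5 N latched.
- ink_bottle: Black ink bottle, 56 mm across, 130 mm tall, origin at the centre of its underside. Leave alone.
- ink_dish: White ink dish, 76 mm across, 30 mm tall, origin at the centre of its underside. Leave alone.
- paperweight: Dark wooden paperweight bar 170 (x) x 28 x 18 mm, origin at the centre of its underside. Leave alone.

How it is judged:
On the way, in this order (a step that is already met when the one before it is completed fails the run):
1. the charger's catch is pressed and the pack has sprung free (x of pack in the frame of charger below -0.005 m), for 0.1 s.
2. the pack is out of the charger's rail (horizontal distance between pack and charger above 0.066 m), for 0.1 s.
3. the pack is latched in the light box's rail (value of joint lightbox_ejector above 0.0105 m and value of joint lightbox_catch below 0.0015 m and horizontal distance between pack and lightbox below 0.014 m and contact force between pack and lightbox above 0.5 N and x of pack_front in the frame of lightbox above 0.022 m), for 0.2 s.
At the end, for the whole second after the job is handed in: The pack rests upright in the light box's rail, front first and latched: origin within 14 mm of the light box's and under 10.5 mm up, front over 22 mm past it, ejector in over 10.5 mm, catch up again (within 1.5 mm) (value of joint lightbox_ejector above 0.0105 m and value of joint lightbox_catch below 0.0015 m and horizontal distance between pack and lightbox below 0.014 m and z of pack in the frame of lightbox below 0.0105 m and angle between pack's own z axis and vertical below 0.06 rad and linear speed of pack below 0.02 m/s and x of pack_front in the frame of lightbox above 0.022 m); the robot touches nothing.
It fails at once if the pack is forced against the light box with more than 45 N (contact force between pack and lightbox above 45 N).
It fails at once if the pack is forced against the charger with more than 45 N (contact force between pack and charger above 45 N).
It fails at once if the ink bottle is moved more than 20 mm or tipped (distance of ink_bottle from where it was at the start of the episode above 0.02 m or angle between ink_bottle's own z axis and vertical above 0.35 rad).
It fails at once if the ink dish is moved more than 20 mm (distance of ink_dish from where it was at the start of the episode above 0.02 m).
It fails at once if the paperweight is moved more than 20 mm (distance of paperweight from where it was at the start of the episode above 0.02 m).
It also fails if it takes over 58 s, if anything falls off the work surface, if the arm or the gripper's body presses on something with over 40 N, if the wrist force passes 120 N, or if a joint passes its speed limit or range.

## Robot

A 7-joint arm with a two-finger parallel gripper is mounted at the origin on the work surface. World frame = base frame: x ahead of the robot, y to its left, z up, the work surface at z = 0. Lengths are in m, angles in rad, forces in N, time in s.
With the tool pointing down it reaches from about 0.4 to 0.9 m from the base axis. Payload 5.5 kg.
Tool frame: the origin (TCP) lies midway between the tips of the shut fingers; the grasp point (between the pads) lies 19 mm behind it (manip.grip_depth is the distance from the TCP to the grasp point, in m); z points along the fingers, y is the line along which they close (so a half turn about z gives the same grasp; the last joint's range is limited). The gripper opens to 92 mm and grips with 3 to 60 N. Pads are 19 mm wide; open, the fingers measure 130 mm over their backs; the gripper's body (75 mm by 190 mm) begins 47 mm behind the grasp point.
Start: joints at [1.534, 0.501, -0.427, 1.55, 0.221, 1.138, -0.21], TCP at [0.192, -0.621, 0.227] pointing down, gripper open.
Joint ranges: [-2.88, 2.88], [-0.31, 2.03], [-1.54, 1.56], [0.2, 2.42], [-1.41, 4.55], [0.19, 2.02], [-2.57, 2.57]. Speed limits (rad/s): [2.57, 2.57, 3.14, 3.14, 3.14, 3.14, 3.14].

## Interface

Orientations are given as a unit quaternion [x, y, z, w].
In Python, from bench import manip, effector, viewer gives the robot as it stands. Calls block until the motion is done:
- manip.move_pose(position, orientation): joint-space move of the TCP to a pose.
- manip.servo_line(position, ori=None, vel=0.15): straight line of the TCP; ori=None keeps the orientation; vel is the mean speed in m/s.
- manip.movej(angles): joint-space move.
- effector.open_jaws() and effector.close(f_grip=None): open the fingers fully, or close them until they stop; f_grip is the grip in N (None keeps the last).
- manip.sleep(seconds).
- manip.solve_ik(position, orientation): joint angles nearest the present ones, or None.
- viewer.get_image(name): name is "side" or "top" or "wrist"; returns the picture (420x560x3 uint8, red, green, blue); there is no depth.
- viewer.get_calibration(name): a dict with "vfov" (degrees; the focal length in pixels is half the picture's height over the tangent of half this angle, whatever the lens; pixels are square), "cx", "cy" (the principal point, pixels), "eye" and "attitude" of the camera in the world. Camera axes: x right, y down, z forward; pixel columns grow to the right and rows downward; lengths in m; the calibration is good to about 2 mm. A picture is of the moment at which its call begins: read the wrist's pose just before it. get_calibration takes no time and is no camera call; for the wrist camera it gives the pose at the moment of the call.
A pose or a line that the arm cannot do raises manip.PlanningError and nothing moves.
- manip.hand_in(): hands the job in; it is judged then, once.
Readings, each from a call of its own:
- manip.current_clock(): time.
- manip.current_q(): joint angles.
- manip.current_joint_velocities(): joint speeds.
- manip.current_tau(): joint torques, N m.
- manip.current_tool_pos(): TCP position.
- manip.current_tcp_rot(): TCP orientation.
- manip.current_force(): force on the tool from outside, world axes, zero at the start.
- manip.current_wrist_torque(): the same for the moment, N m.
- manip.current_finger_gap(): finger opening in m.
- manip.current_gripper_force(): force on a finger pad.
Only numpy, scipy, OpenCV 4.12 (cv2) and the standard library are available. Lean on these libraries where they do the work, as an engineer would, in place of code of your own. Each camera call takes 0.05 s, during which the arm holds its last target. There are 200 camera calls.

## Working session

There is one attempt and no reset: what is moved stays moved. The work goes in short steps, each a Python script; the robot and the scene stay as the last script left them, time stands still between calls to the robot, and variables do not carry over. Pictures are saved under pics/ and viewed, at most 10 in all, crops included, and the job is handed in when it is done.

```bash
mkdir -p pics; ls; python3 - <<'E'
from bench import manip, effector, viewer
import cv2
for n in("top","side"):
    im=viewer.get_image(n); cv2.imwrite(f"pics/{n}0.png",im[:,:,::-1]); print(n,viewer.get_calibration(n))
print(manip.current_clock(),manip.current_tool_pos(),manip.current_tcp_rot(),manip.current_finger_gap())
E
```

```text
pics
top {'vfov': 42.02071457159047, 'cx': 281.83127824950725, 'cy': 207.2103731193942, 'eye': array([ 0.4192216 , -0.0039788 ,  1.46613426]), 'attitude': array([-0.70255666,  0.71065378, -0.03096601,  0.02065068])}
side {'vfov': 49.44728194306224, 'cx': 282.5390738502441, 'cy': 213.30852469299225, 'eye': array([0.33398499, 0.90564038, 0.6960741 ]), 'attitude': array([-0.1003271 ,  0.87733313, -0.46670859,  0.04903205])}
0.1 [ 0.19171226 -0.62039434  0.22574261] [ 9.88783536e-01  1.49352921e-01 -1.04379506e-04 -9.02079767e-04] 0.09167092295295895
```

View pics/top0.png

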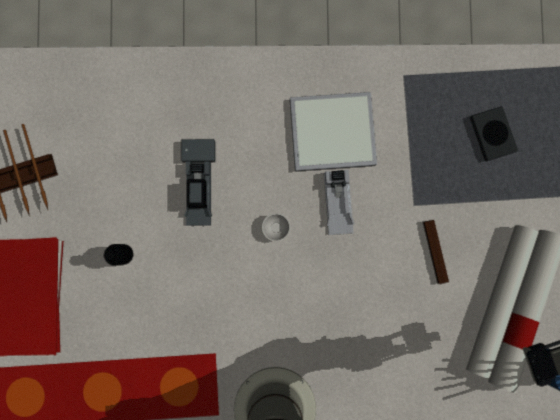

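View pics/side0.png

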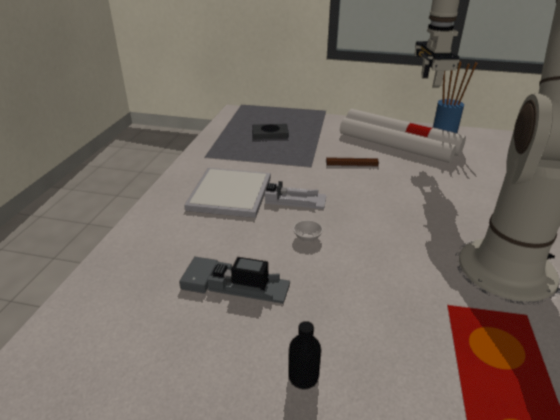

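The top view shows the charger around (198,190) with the black pack at about (197,195) and the button near (197,168). The light box rail is around (340,203). Both rails point up in the image, which is world +x. The bottle is at (118,254), the dish at (275,228) and the paperweight at (436,252). Next I'll enlarge both rails.

```bash
python3 - <<'E'
import cv2,numpy as np
t=cv2.imread("pics/top0.png")
a=cv2.resize(t[130:234,165:230],None,fx=5.7,fy=5.7,interpolation=cv2.INTER_CUBIC)
b=cv2.resize(t[80:244,283:383],None,fx=3.6,fy=3.6,interpolation=cv2.INTER_CUBIC)
h=590;c=np.zeros((600,760,3),np.uint8);c[:min(h,a.shape[0]),:a.shape[1]]=a[:h];c[:min(h,b.shape[0]),390:390+b.shape[1]]=b[:h]
c=cv2.convertScaleAbs(c,alpha=1.5,beta=20)
cv2.imwrite("pics/crop1.png",c)
E
cat > h.py <<'E'
from bench import manip, effector, viewer
import numpy as np, cv2
from scipy.spatial.transform import Rotation as R
def ray2plane(cal,uv,z):
    f=210/np.tan(np.radians(cal['vfov'])/2)
    uv=np.atleast_2d(uv); d=np.c_[(uv[:,0]-cal['cx'])/f,(uv[:,1]-cal['cy'])/f,np.ones(len(uv))]
    d=R.from_quat(cal['attitude']).apply(d); e=np.array(cal['eye'])
    return e+d*((np.asarray(z)-e[2])/d[:,2])[:,None]
def proj(cal,P):
    f=210/np.tan(np.radians(cal['vfov'])/2)
    p=R.from_quat(cal['attitude']).inv().apply(np.atleast_2d(P)-cal['eye'])
    return np.c_[p[:,0]/p[:,2]*f+cal['cx'],p[:,1]/p[:,2]*f+cal['cy']]
def down(yaw):  # tool z down, tool y at yaw+90deg (closing across a rail of heading yaw)
    return (R.from_euler('z',yaw)*R.from_quat([1,0,0,0])).as_quat()
E
```

```text
(no output)
```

View pics/crop1.png

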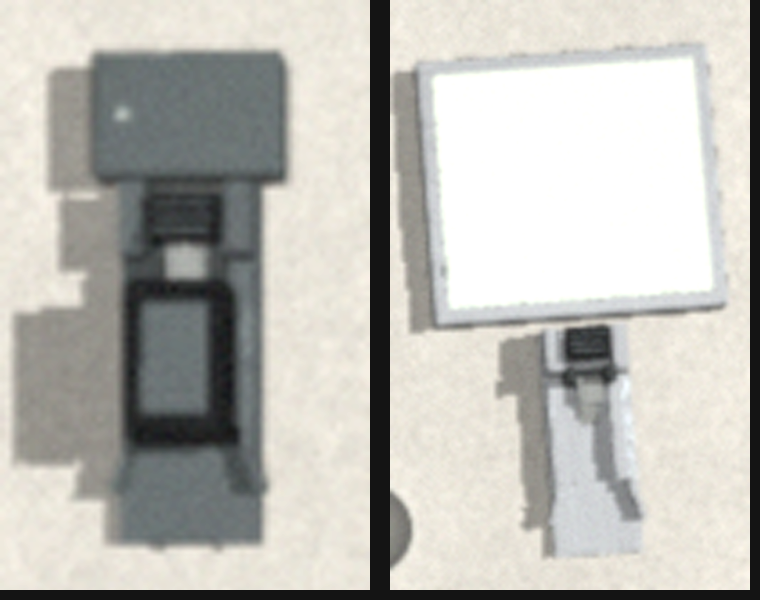

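```bash
python3 - <<'E'
from h import *
cal=viewer.get_calibration("top")
A=lambda p:np.array(p)/5.7+[165,130]-0.4
B=lambda p:(np.array(p)-[390,0])/3.6+[283,80]-0.4
pan=ray2plane(cal,B([(418,60),(703,44),(725,303),(437,326)]),0.02)
loc=np.array([(295,110),(295,-110),(95,-110),(95,110)])/1e3
P=pan[:,:2];c=P.mean(0);U,_,V=np.linalg.svd((loc-loc.mean(0)).T@(P-c));Rm=(U@V).T
yaw=np.arctan2(Rm[1,0],Rm[0,0]);o=c-Rm@loc.mean(0)
print("lightbox",o,yaw,(P-(loc@Rm.T+o))*1e3)
pe=ray2plane(cal,B([(552,556),(641,553)]),0.008);print("porch",(pe[:,:2]-o)@Rm)
bt=ray2plane(cal,B([(567,328),(609,326),(609,358),(567,360)]),0.04);print("btn",((bt[:,:2]-o)@Rm).mean(0))
print("charger porch",ray2plane(cal,A([(107,543),(263,543)]),0.008))
print("button",ray2plane(cal,A([(147,194),(222,194),(222,242),(147,242)]),0.04))
print("pack",ray2plane(cal,A([(125,280),(235,280),(238,445),(125,445)]),0.064))
w=viewer.get_calibration("wrist");print(w, R.from_quat(manip.current_tcp_rot()).inv().apply(w['eye']-manip.current_tool_pos()),
 (R.from_quat(manip.current_tcp_rot()).inv()*R.from_quat(w['attitude'])).as_matrix())
E
```

```text
lightbox [ 0.53558481 -0.17662576] 0.05907421187139111 [[ 0.58350084 -2.92658793]
 [-1.90456275  2.7087537 ]
 [ 1.70678217  2.78272998]
 [-0.38572027 -2.56489575]]
porch [[-0.08105119  0.03431888]
 [-0.08350418 -0.03177557]]
btn [ 0.07159732 -0.0007693 ]
charger porch [[0.48152711 0.23668096 0.008     ]
 [0.48069842 0.16398183 0.008     ]]
button [[0.64071266 0.21321102 0.04      ]
 [0.64037493 0.17874533 0.04      ]
 [0.61810059 0.17877964 0.04      ]
 [0.61844557 0.21320636 0.04      ]]
pack [[0.5978976  0.21946308 0.064     ]
 [0.59739193 0.16986672 0.064     ]
 [0.5226035  0.1686565  0.064     ]
 [0.52315936 0.21940908 0.064     ]]
{'vfov': 61.517584368218955, 'cx': 276.89047567325355, 'cy': 210.1674399631938, 'eye': array([ 0.27106278, -0.59796052,  0.38445877]), 'attitude': array([ 0.79487192, -0.58678611, -0.09243665,  0.12375848])} [ 0.08244645  0.00171555 -0.15871434] [[-1.13045945e-03 -9.52260741e-01 -3.05283807e-01]
 [ 9.99999356e-01 -1.10827381e-03 -2.45977945e-04]
 [-1.04102909e-04 -3.05283888e-01  9.52261380e-01]]
```

```bash
python3 - <<'E'
from h import *
for n,p,y in (("lb",[0.535,-0.1766,0.22],0.059),("ch",[0.575,0.195,0.22],-0.012)):
    q=manip.solve_ik(p,down(y)); print(n,q)
    manip.move_pose(p,down(y)); manip.sleep(.3)
    cal=viewer.get_calibration("wrist"); im=viewer.get_image("wrist")
    np.save(f"{n}.npy",cal,allow_pickle=True); cv2.imwrite(f"pics/w_{n}.png",cv2.convertScaleAbs(im[:,:,::-1],alpha=1.4,beta=10))
    print(manip.current_clock(),manip.current_tool_pos(),manip.current_force())
E
```

```text
lb [ 0.85345765  0.41265354 -0.73928089  1.77199859  0.31179065  1.0775986
 -1.50562433]
2.475 [ 0.53490357 -0.17695203  0.21995688] [ 0.57992442 -0.2088334  -0.09680977]
ch [ 0.22072616  0.51942564 -0.80914876  1.66140712  0.40691444  1.13767384
 -2.27952046]
4.2167 [0.57527684 0.19423096 0.22002004] [-0.57914721 -0.19164697 -0.4154148 ]
```

View pics/w_lb.png

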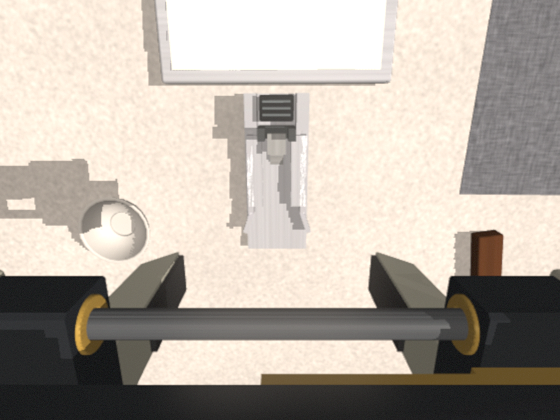

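View pics/w_ch.png

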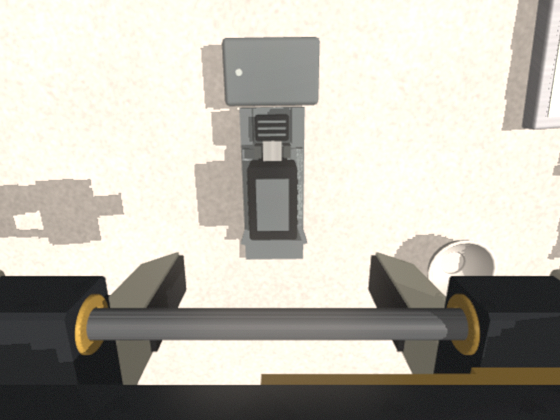

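The light box rail lies centred near column 277, from row 94 to 248, with its button at (277,107). The charger's button is at (272,127), its pack top spans about (253-292, 183-240), and its porch ends at row 258. I'll enlarge both views to read corners.

```bash
python3 - <<'E'
import cv2,numpy as np
a=cv2.imread("pics/w_ch.png")[98:266,230:320];b=cv2.imread("pics/w_lb.png")[66:254,225:325]
c=np.zeros((600,720,3),np.uint8)
a=cv2.resize(a,None,fx=3.5,fy=3.5,interpolation=cv2.INTER_CUBIC);b=cv2.resize(b,None,fx=3.1,fy=3.1,interpolation=cv2.INTER_CUBIC)
c[:a.shape[0],:a.shape[1]]=a;c[:b.shape[0],360:360+b.shape[1]]=b
cv2.imwrite("pics/crop2.png",cv2.convertScaleAbs(c,alpha=.8))
E
```

```text
(no output)
```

View pics/crop2.png

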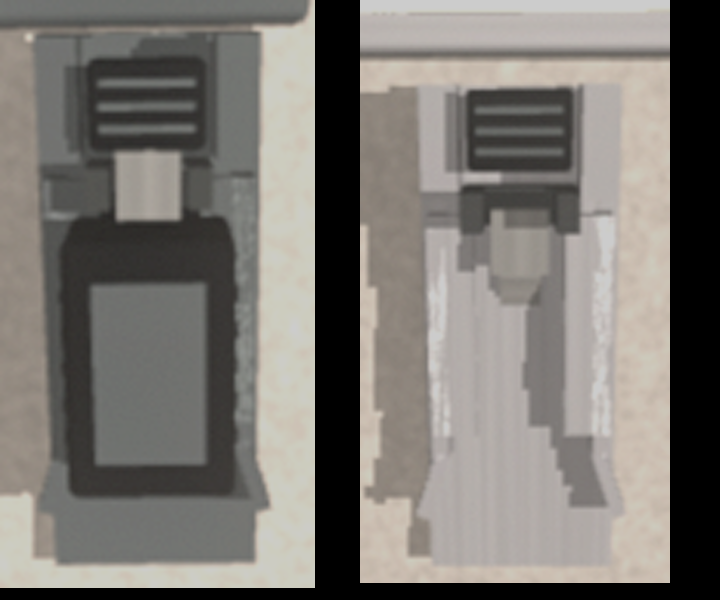

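The crop gives the button, label, lip and porch corners of both rails. I'll convert them to positions.

```bash
python3 - <<'E'
from h import *
def go(n,f,off,pts):
    cal=np.load(n+".npy",allow_pickle=True).item(); C=[]
    for name,(p,z) in pts.items():
        X=ray2plane(cal,np.array(p)/f+off-0.35,z)[:,:2]; C.append(X.mean(0)); print(n,name,X.mean(0).round(4),"width",np.linalg.norm(X[0]-X[1]).round(4))
    return C
for args in (("ch",3.5,np.array([230,98]),{"btn":([(88,58),(205,58),(204,150),(88,150)],.04),"label":([(90,284),(207,284),(207,465),(94,465)],.064),
  "lipfar":([(44,180),(256,178)],.0205),"lipnear":([(52,458),(253,455)],.0205),"porch":([(56,563),(254,562)],.008)}),
  ("lb",3.1,np.array([225-360/3.1,66]),{"btn":([(468,88),(573,88),(571,170),(470,170)],.04),
  "lipfar":([(427,218),(616,216)],.0205),"lipnear":([(434,438),(612,438)],.0205),"porch":([(433,565),(610,565)],.008)})):
    C=go(*args); d=C[0]-C[-1]; print("yaw btn-porch",np.arctan2(d[1],d[0]),"len",np.hypot(*d))
    y=np.arctan2(d[1],d[0]);u=np.array([np.cos(y),np.sin(y)]);print("origin from btn",C[0]-.068*u,"porch",C[-1]+.082*u)
E
```

```text
ch btn [0.6312 0.1964] width 0.031
ch label [0.5623 0.1966] width 0.0304
ch lipfar [0.6086 0.1961] width 0.0612
ch lipnear [0.5232 0.1969] width 0.0622
ch porch [0.4812 0.1969] width 0.0653
yaw btn-porch -0.0033894256600875967 len 0.15002554160312354
origin from btn [0.56320598 0.19665588] porch [0.56318044 0.19665596]
lb btn [ 0.6086 -0.1742] width 0.0309
lb lipfar [ 0.581  -0.1761] width 0.0609
lb lipnear [ 0.5067 -0.1808] width 0.061
lb porch [ 0.4539 -0.1833] width 0.0652
yaw btn-porch 0.05871520818641321 len 0.15499424921035082
origin from btn [ 0.54070657 -0.17819687] porch [ 0.53572093 -0.17848994]
```

```bash
python3 - <<'E'
from h import *
effector.close(f_grip=10)
o=down(-0.005); x,y=0.6315,0.1964
manip.move_pose([x,y,0.09],o)
manip.servo_line([x,y,0.048],vel=.1); manip.sleep(.15); f0=manip.current_force()[2]
z=0.044
while z>0.032:
    manip.servo_line([x,y,z],vel=.02); f=manip.current_force()[2]-f0; print(round(z,4),round(manip.current_tool_pos()[2],4),round(f,2))
    if f>5.0: break
    z-=.001 if z<.037 else .002
manip.sleep(.1)
manip.servo_line([x,y,0.10],vel=.15)
effector.open_jaws(); 
manip.move_pose([0.545,0.1965,0.22],down(-.005)); manip.sleep(.2)
cal=viewer.get_calibration("wrist"); im=viewer.get_image("wrist")
np.save("ch2.npy",cal,allow_pickle=True); cv2.imwrite("pics/ch2.png",cv2.resize(cv2.convertScaleAbs(im[80:280,180:370,::-1],alpha=1.1,beta=10),None,fx=2.9,fy=2.9,interpolation=cv2.INTER_CUBIC))
print(manip.current_clock(),manip.current_force())
E
```

```text
0.044 0.0439 1.72
0.042 0.0418 1.11
0.04 0.0403 1.67
0.038 0.0383 2.58
0.036 0.0361 5.0
11.3667 [ 0.23888849  0.73759894 -1.00857968]
```

View pics/ch2.png

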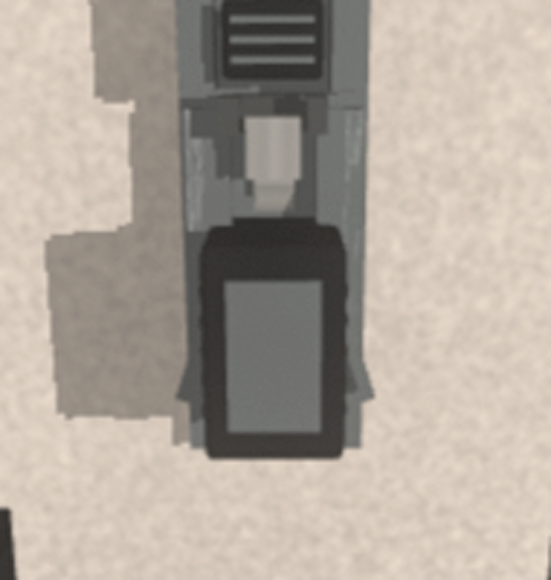

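The pack has sprung free. Its label corners are at about (223,281), (321,281), (322,433) and (226,433) in the crop. Next I'll measure it, grasp it, draw it out and lift it.

```bash
cat > grab.py <<'E'
from h import *
cal=np.load("ch2.npy",allow_pickle=True).item()
X=ray2plane(cal,np.array([(223,281),(321,281),(322,433),(226,433)])/2.9+[180,80]-.35,.064)[:,:2]
px,py=X.mean(0)-[-.0009,0]; print("pack",px,py,"rel charger",px-.5632)
t=-.005;u=np.array([np.cos(t),np.sin(t)]);o=down(t)
P=lambda x,z:[*(np.array([.5632,.1966])+u*x),z]
x0=px-.5632
manip.servo_line([px,py,.10],o,vel=.2); manip.servo_line([px,py,.031],vel=.08)
f0=manip.current_force()
effector.close(f_grip=25); manip.sleep(.2)
print("gap",manip.current_finger_gap(),manip.current_gripper_force(),manip.current_force()-f0,manip.current_tool_pos())
x=x0; 
while x>-.088:
    x=max(x-.015,-.0885); manip.servo_line(P(x,.031),vel=.06); print(round(x,3),(manip.current_force()-f0).round(1))
manip.servo_line(P(-.0885,.13),vel=.12); manip.sleep(.2)
print(manip.current_finger_gap(),manip.current_tool_pos(),manip.current_force()-f0,manip.current_clock())
E
python3 grab.py
```

```text
pack 0.5349179570009789 0.1968648740693758 rel charger -0.02828204299902115
gap 0.046021794854537404 24.999248385429382 [ 0.26418374 -0.80061544  1.44415753] [0.53493979 0.19699384 0.03103561]
-0.043 [-0.5  0.6  1. ]
-0.058 [ 0.2 -0.1  0.9]
-0.073 [ 0.2 -0.5  2.4]
-0.088 [-0.7 -0.9  2. ]
0.04565148187116968 [0.47413132 0.19690544 0.12922431] [-0.08894992  0.11708482 -0.51289495] 16.8833
```

```bash
cat >> h.py <<'E'
t=.0587;u=np.array([np.cos(t),np.sin(t)]);v=np.array([-u[1],u[0]]);O=np.array([.5357,-.1785])
L=lambda x,z,y=0:[*(O+u*x+v*y),z]
E
python3 - <<'E'
from h import *
manip.servo_line(L(-.094,.13),down(t),vel=.25); manip.sleep(.3)
print(manip.current_clock(),manip.current_finger_gap(),manip.current_q().round(2) if hasattr(manip.current_q(),'round') else manip.current_q())
manip.servo_line(L(-.094,.05),vel=.15);manip.sleep(.3)
cal=viewer.get_calibration("wrist");im=viewer.get_image("wrist");s=viewer.get_image("side")
a=cv2.resize(im[100:360,140:420,::-1],None,fx=2,fy=2);b=cv2.resize(s[140:240,230:350,::-1],(240,200),interpolation=cv2.INTER_CUBIC)
c=np.zeros((520,800,3),np.uint8);c[:,:560]=a;c[:200,560:]=b
cv2.imwrite("pics/lb2.png",cv2.convertScaleAbs(c,alpha=1.3,beta=10))
np.save("lb2.npy",cal,allow_pickle=True);print(manip.current_force(),manip.current_tool_pos(),L(-.094,.05))
E
```

```text
18.8667 0.046034985606432266 [ 0.96  0.39 -0.74  2.05  0.35  0.83 -1.49]
[-0.48741636 -0.12350281 -1.62718033] [ 0.44210148 -0.18431307  0.05045247] [np.float64(0.44186190093362065), np.float64(-0.18401463177450506), 0.05]
```

View pics/lb2.png

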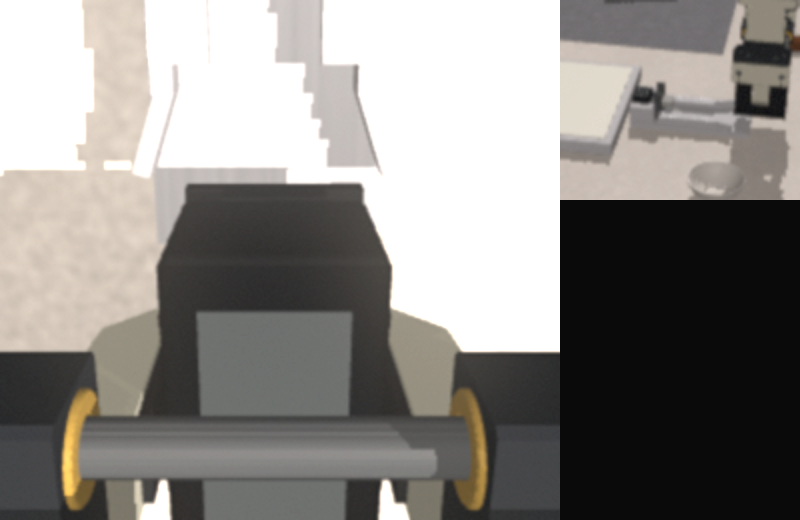

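The pack hangs level in the gripper, with its foot centred at column 275 in the crop. The rail's inner lips are centred near column 267, so the rail lies about 2 mm further to +y than my estimate. The top view gave the same offset, so I'll shift 2 mm and slide in with force monitoring.

```bash
cat > ins.py <<'E'
from h import *
f0=manip.current_force(); y=.002
manip.servo_line(L(-.092,.05,y),vel=.1)
for z in (.036,.033,.0315):
    manip.servo_line(L(-.092,z,y),vel=.05); 
manip.sleep(.1);print("down",(manip.current_force()-f0).round(1),manip.current_tool_pos()[2])
x=-.092
def F():
    f=np.mean([(manip.sleep(.01),manip.current_force())[1] for _ in range(4)],0)-f0
    return np.array([f[:2]@u,f[:2]@v,f[2]])
while x<-.016:
    x+=.004; manip.servo_line(L(x,.0314,y),vel=.05); f=F(); 
    p=np.array(manip.current_tool_pos()[:2])-O
    print(round(x,3),f.round(1),(p@u*1e3).round(1),(p@v*1e3).round(1),manip.current_wrist_torque().round(2)[2])
    if abs(f[1])>3: y-=-np.sign(f[1])*.0005   # yield to the side force
    if f[0]<-9 or abs(f[1])>9: print("STOP");break
print(manip.current_finger_gap(),manip.current_clock(),y)
E
python3 ins.py
```

```text
down [-0.2 -0.5 -0.4] 0.03154097682723359
-0.088 [ 0.1  0.5 -0.3] -87.6 2.0 -0.01
-0.084 [0.7 0.1 0. ] -83.8 2.1 0.03
-0.08 [ 0.7  0.2 -0.4] -79.8 2.0 -0.02
-0.076 [ 0.7  0.3 -0.4] -75.8 2.0 -0.06
-0.072 [ 0.7 -0.1 -0.4] -71.8 2.0 -0.0
-0.068 [ 0.4  0.4 -0.2] -67.7 2.0 0.01
-0.064 [ 0.   0.1 -0.7] -63.8 2.0 0.01
-0.06 [ 0.1  0.  -0.3] -59.8 2.1 -0.0
-0.056 [ 0.1  0.3 -0.8] -55.8 2.1 0.05
-0.052 [-0.3  0.1 -0.7] -51.8 2.1 -0.02
-0.048 [ 0.2 -0.1 -1.1] -47.8 2.1 0.01
-0.044 [ 0.6 -0.  -0.6] -43.8 2.1 -0.03
-0.04 [ 0.2  0.1 -0.4] -39.7 2.1 0.0
-0.036 [ 0.4  0.1 -0.4] -35.8 2.1 0.04
-0.032 [ 0.5  0.3 -0.5] -31.8 2.1 0.02
-0.028 [ 0.5  0.1 -1.2] -27.8 2.1 0.09
-0.024 [-0.2  0.3 -0.7] -23.8 2.1 0.0
-0.02 [ 0.4 -0.  -0.6] -19.8 2.0 -0.02
-0.016 [-0.3  0.1  2.8] -15.7 1.9 -0.0
0.04608487393531542 26.6167 0.002
```

```bash
cat > ins2.py <<'E'
from h import *
effector.close(f_grip=45)
def F():
    f=np.mean([(manip.sleep(.01),manip.current_force())[1] for _ in range(5)],0)
    return np.array([f[:2]@u,f[:2]@v,f[2]])
f0=F(); p0=np.array(manip.current_tool_pos()); x=(p0[:2]-O)@u; y=.002; print(f0)
while x<.014:
    x+=.0008; manip.servo_line(L(x,.0314,y),vel=.03); f=F()-f0
    p=np.array(manip.current_tool_pos()[:2])-O
    print(round(x*1e3,1),f.round(1),(p@u*1e3).round(1))
    if f[0]<-16.5 or abs(f[1])>10: print("STOP");break
print(manip.current_finger_gap(),manip.current_clock())
E
python3 ins2.py
```

```text
[-1.26167746  0.09908579  1.22106807]
-15.0 [-0.7 -0.  -0.1] -15.2
-14.2 [-0.9 -0.5  0. ] -14.4
-13.4 [-1.  -0.3  0.2] -13.3
-12.6 [-1.1 -0.4  0.2] -12.5
-11.8 [-1.   0.2  0.5] -11.6
-11.0 [-1.  -0.4  0.3] -10.9
-10.2 [1.  0.3 0.1] -9.1
-9.4 [1.7 0.2 0.2] -8.6
-8.6 [ 1.5 -0.4  0.3] -8.3
-7.8 [0.9 0.  0.7] -7.9
-7.0 [ 0.6 -0.   0.6] -7.0
-6.2 [-0.6 -0.3  1.4] -6.7
-5.4 [-2.5 -0.4  1.2] -6.1
-4.6 [-2.6 -0.2  0.1] -5.0
-3.8 [-2.9 -0.3  0.2] -3.9
-3.0 [-2.7 -0.5 -0.3] -3.0
-2.2 [-2.7 -0.5 -0.3] -2.1
-1.4 [-3.  -0.3  0.3] -1.3
-0.6 [-3.  -0.   0.1] -0.5
0.2 [-3.2 -0.2  0.3] 0.3
1.0 [-3.6  0.5  0.3] 1.0
1.8 [-3.4  0.3  0.5] 1.8
2.6 [-3.8 -0.1  0.7] 2.6
3.4 [-3.9  0.2  0.8] 3.4
4.2 [-4.   0.2  0.4] 4.1
5.0 [-4.2  0.6  0.7] 4.9
5.8 [-3.7 -0.1 -1.7] 5.4
6.6 [-4.   0.4 -1.8] 6.2
7.4 [-4.2  0.1 -1.5] 6.9
8.2 [-4.1  0.1 -1.5] 7.7
9.0 [-6.2  0.1  0.8] 7.8
9.8 [-8.4  0.1  3.5] 7.8
10.6 [-11.    0.8   6.3] 7.8
11.4 [-13.1   1.2   9.3] 7.8
12.2 [-15.3   1.5  11.2] 7.8
13.0 [-17.5   1.4  14.5] 7.8
STOP
0.04625243743112147 37.375
```

```bash
python3 - <<'E'
from h import *
def F():
    f=np.mean([(manip.sleep(.01),manip.current_force())[1] for _ in range(5)],0)
    return np.array([f[:2]@u,f[:2]@v,f[2]]).round(1)
y=.002
for x in (.009,.007,.0055,.0045,.0035):
    manip.servo_line(L(x,.0314,y),vel=.03); p=np.array(manip.current_tool_pos()[:2])-O; print(x,F(),(p@u*1e3).round(1))
manip.servo_line(L(.005,.0314,y),vel=.03)
effector.open_jaws(); manip.sleep(.2); print(manip.current_finger_gap(),F())
manip.servo_line(L(.005,.12,y),vel=.12); manip.servo_line(L(-.01,.22,y),vel=.25);manip.sleep(.2)
cal=viewer.get_calibration("wrist");im=viewer.get_image("wrist")
np.save("lb3.npy",cal,allow_pickle=True)
cv2.imwrite("pics/lb3.png",cv2.resize(cv2.convertScaleAbs(im[60:260,180:370,::-1],alpha=1.1,beta=10),None,fx=2.9,fy=2.9,interpolation=cv2.INTER_CUBIC))
print(manip.current_clock(),F())
E
```

```text
0.009 [-6.7  0.3  1.4] 7.8
0.007 [-5.5 -0.  -0.8] 6.3
0.0055 [-3.  -0.2 -3.6] 5.4
0.0045 [-0.8 -0.4 -4.4] 5.3
0.0035 [ 2.4 -0.1 -4.7] 5.1
0.09179276782210088 [ 0.1 -0.1  0.5]
41.95 [-0.  -0.3  0.1]
```

View pics/lb3.png

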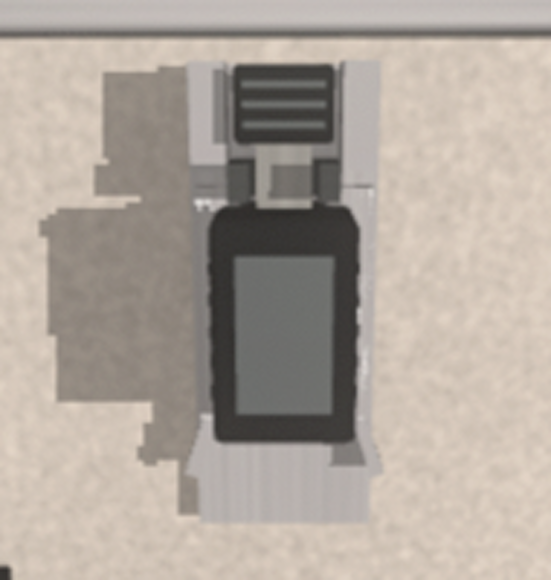

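The pack sits straight in the light box rail, with its label at about (233-333, 257-415) in the crop. It is seated against the ejector and the jaws are clear. The light pull back was resisted at x ≈ 5.2 mm, so the catch is holding it.

```bash
python3 -c "
from bench import manip
print(manip.hand_in())"
```

```text
the job is handed in; nothing more can be done
None
```

I freed the pack from the charger, slid it into the light box rail until it latched at about x = +5 mm (17.5 N peak measured push), let go of it, and handed the job in at about 42 s; the hand-in call returned no verdict.

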